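Seat the balls of three still valves

ROBOT

A 7-joint arm with a two-finger parallel gripper is mounted at the origin on the work surface. World frame = base frame: x ahead of the robot, y to its left, z up, the work surface at z = 0. Lengths are in m, angles in rad, forces in N, time in s.
With the tool pointing down it reaches from about 0.35 to 0.9 m from the base axis. Payload 8.1 kg.
Tool frame: the origin (TCP) lies midway between the tips of the shut fingers; the grasp point (between the pads) lies 19 mm behind it (tcp_to_grasp is the distance from the TCP to the grasp point, in m); z points along the fingers, y is the direction in which the jaws open and shut (so a half turn about z gives the same grasp; the last joint's range is limited). The gripper opens to 85 mm and grips with 20 to 120 N. Pads are 22 mm wide; open, the fingers measure 114 mm over their backs; the gripper's body (76 mm by 85 mm) begins 54 mm behind the grasp point. The pads swing forward as they close: fully open they stand 13 mm farther back than shut.
Start: joints at [-1.273, 0.434, 0.025, 1.573, -0.012, 1.134, -0.075], TCP at [0.244, 0.575, 0.231] pointing down, gripper open.
Joint ranges: [-2.62, 2.62], [-0.44, 2.09], [-1.27, 1.32], [0.08, 2.57], [-1.32, 4.46], [0.12, 2], [-2.74, 2.74]. Speed limits (rad/s): [2.22, 2.22, 3.01, 3.01, 3.14, 3.14, 3.14].

INTERFACE

Orientations are given as [roll, pitch, yaw] about the fixed x, y, z axes, in that order (R = Rz(yaw) Ry(pitch) Rx(roll)).
In Python, from station import * gives the robot as it stands.
- The arm moves only by the shell command python3 -m handwheel 'ROWS' [FORCE]. ROWS is JSON, a list of rows, each a list of 5 numbers: the shift along the tool's x, y, z in m, then the turn about the tool's z in degrees, then the closure, from 0 (fully open) to 1 (shut). In form: [[x, y, z, twist, claw], ...]. A call has 1 to 5 rows; each row shifts and turns the commanded pose from where the row before left it, along the tool's axes as they then stand; what a row does not reach is not made up. A row lasts 1/8 s, in which the tool goes at most 62.5 mm and 10.7 degrees, less where a joint would pass 70% of its speed; a pose out of reach is approached as far as the arm can. A call with a gripper value outside its range is refused whole. The fingers move at their own pace and stop on an object; FORCE is the grip in N (left out, the last holds). Time passes only in rows, so rows that do not move let the fingers close. It gives the time, the measured TCP pose, the force and the opening at its end, in the units of the state.
- observe(): the state, without advancing time (a new reading comes with each control period).
- grab_frame(name): name is "scene" or "top" or "wrist"; returns (picture, depth): 400x640x3 uint8, red, green, blue; 400x640 float32, m along the optical axis (not along the pixel's ray), 0 where there is no reading.
- camera_params(name): a dict with "fx", "fy", "cx", "cy" (pixels), "k1" (the pictures are not rectified: a ray, as slopes to the right and down, at radius r is drawn at 1 + k1 r^2 times it, then the intrinsics apply), "cam_to_world" (4x4, takes a point from camera to world coordinates); the wrist camera has in their place "T_tool_cam" (4x4, takes a point from camera to tool coordinates, whose origin is the TCP and whose axes are the flange's). Camera axes: x right, y up, looking along -z (the intrinsics and any distortion apply to the point x, -y, -z); pixel columns grow to the right and rows downward; lengths in m; the calibration is good to about 2 mm. A picture is of the moment at which its call begins: read the wrist's pose just before it. camera_params takes no time and is no camera call.
- sign_off(): hands the job in, once; it reports no verdict.
Trained networks look in the newest picture that a camera, given by its name, has taken for a name from the list of things; names that differ only in an ending like _2 or _b are one class to them, and where a whole thing is asked for, a point or a joint stands for the part that bears it (a point fixed in the world has none). Each returns a list of dicts, best first, with "conf" (0 to 1); they miss things now and then, are a little off and sometimes report something else, mostly with a low value. They report only what shows in the picture. A call takes as long as a camera call. They do not tell look-alikes from the thing itself.
- look_for(query, camera): "point" ([column, row] in pixels, amid what is visible of it).
- masks_of(query, camera): "pixels" (400x640 bool, what is visible of it) and "point" ([column, row] in pixels, amid what is visible of it).
The state is a dict: "time_s": time; "joint_positions": joint angles; "dq": joint speeds; "effort": joint torques, N m; "ee_pos": TCP position; "orientation": TCP orientation; "force": force on the tool from outside, world axes, zero at the start; "ft_torque": the same for the moment, N m; "finger_gap": opening from 0.0 (shut) to 1.0 (fully open).
Only numpy, scipy, OpenCV 4.12 (cv2) and the standard library are available. Lean on these libraries where they do the work, as an engineer would, in place of code of your own. Each camera call takes 0.05 s, during which the arm holds its last target. There are 200 camera calls.

TASK

The still's three valves are being reassembled: put each loose valve ball on the seat of the valve body of its own material, dark steel on dark steel, brass on brass, white on white, and leave them all resting there. One of the balls is held under the lips of the blue curved rail: push it along to the open exit at the rail's end and lift it out there. Leave the nut and the red lever where they lie.

Things in the scene. Friction and masses are not known exactly. Their poses are not given: they have to be found in the camera images.
- steel_ball_center (a point): Centre of the dark grey steel valve ball: loose, 44 mm in diameter, 60 to 330 g, with the dark 18 mm ends of its bore on two sides (its axes mean nothing). At the start two of the balls stand on black round stands (seat neck 36 mm wide, foot 52 mm wide, 8 mm high) and one, any of the three, lies in the blue rail; centre 44 mm above the bench in each case.
- brass_ball_center (a point): Centre of the yellow brass valve ball: loose, 44 mm in diameter, 60 to 330 g, with the dark 18 mm ends of its bore on two sides (its axes mean nothing). At the start two of the balls stand on black round stands (seat neck 36 mm wide, foot 52 mm wide, 8 mm high) and one, any of the three, lies in the blue rail; centre 44 mm above the bench in each case.
- white_ball_center (a point): Centre of the white plastic valve ball: loose, 44 mm in diameter, 60 to 330 g, with the dark 18 mm ends of its bore on two sides (its axes mean nothing). At the start two of the balls stand on black round stands (seat neck 36 mm wide, foot 52 mm wide, 8 mm high) and one, any of the three, lies in the blue rail; centre 44 mm above the bench in each case.
- steel_seat (a point): Where the centre of a ball seated on the dark grey steel valve body lies, 44 mm above the bench; z up. The body is fixed: base 68 mm across, pipe stubs along x, 128 mm over all, nothing above 22 mm but the seat, a round neck in the middle, 36 mm wide, top at 26 mm, whose 25 mm hole centres the ball.
- brass_seat (a point): Where the centre of a ball seated on the yellow brass valve body lies, 44 mm above the bench; z up. The body is fixed: base 68 mm across, pipe stubs along x, 128 mm over all, nothing above 22 mm but the seat, a round neck in the middle, 36 mm wide, top at 26 mm, whose 25 mm hole centres the ball.
- white_seat (a point): Where the centre of a ball seated on the white plastic valve body lies, 44 mm above the bench; z up. The body is fixed: base 68 mm across, pipe stubs along x, 128 mm over all, nothing above 22 mm but the seat, a round neck in the middle, 36 mm wide, top at 26 mm, whose 25 mm hole centres the ball.
- rail: Blue curved ball rail, fixed, slippery. Origin on the bench, z up. Channel centre line (mm): straight from a closed end at (80,-95) to (80,0), then a quarter circle about the origin to (0,80), where the walls end. Floor 22 high, walls 50 apart inside, 5 thick; lips at height 58 to 62 leave a 36 wide slot: closed fingertips enter to push, the ball cannot come out. The ball starts at (80,-25 to -5).
- rail_exit (a point): The rail's exit, at (-30,80) mm in the rail's axes, which it shares: centre of a ball dropped into the 25 mm hole there, 40 mm above the bench. The ball gets there over a bare neck from the end of the walls, heading -x; a yellow stop, 46 mm high, stands 26 mm beyond. Seat block 36 mm wide, top at 22 mm; free on both sides along y and above, so grip it along y and lift.
- nut_center (a point): Bystander: loose brass hexagon ring nut, 44 mm across flats, 16 mm high, lying flat; the point is its centre.
- handle_center (a point): Bystander: loose red valve lever lying flat, 123 mm long, 12 mm thick; the point is near its middle, x along its length.
Things that resemble listed ones, but are neither listed nor needed, are in the scene too. Of the things that look like the part that bears white_ball_center, the middle-sized one is meant.

How it is judged:
At the end, for the whole second after the job is handed in: Each ball rests on the seat of the valve body of its own material, its centre within 8 mm of the seated position, at rest (under 20 mm/s) (distance between steel_ball_center and steel_seat below 0.008 m and linear speed of each of steel_ball, brass_ball, white_ball below 0.02 m/s and distance between brass_ball_center and brass_seat below 0.008 m and distance between white_ball_center and white_seat below 0.008 m); the robot touches nothing.
It fails at once if the brass ring nut is shifted by more than 30 mm (distance of nut_center from where it was at the start of the episode above 0.03 m).
It fails at once if the red lever is shifted by more than 30 mm (distance of handle_center from where it was at the start of the episode above 0.03 m).
It also fails if it takes over 109 s, if anything falls off the work surface, if the arm or the gripper's body presses on something with over 40 N, if the wrist force passes 120 N, or if a joint passes its speed limit or range.

## Working session

There is one attempt and no reset: what is moved stays moved. The work goes in short steps, Python scripts to look and compute and a shell command to move; the robot and the scene stay as the last step left them, time stands still between calls to the robot, and variables do not carry over. Pictures are saved under pics/ and viewed, on a budget of 14 in all, crops included, one or two more only if the job needs it, and the job is handed in when it is done.

```bash
mkdir -p pics; cat > h.py <<'E'
from station import *
import numpy as np, cv2
from scipy.spatial.transform import Rotation as R
def T(cam,s=None):
    p=camera_params(cam)
    if 'cam_to_world' in p: return p,np.array(p['cam_to_world'])
    s=s or observe(); M=np.eye(4); M[:3,:3]=R.from_euler('xyz',s['orientation']).as_matrix(); M[:3,3]=s['ee_pos']
    return p,M@np.array(p['T_tool_cam'])
def ray(p,uv):
    K=np.array([[p['fx'],0,p['cx']],[0,p['fy'],p['cy']],[0,0,1.]])
    return cv2.undistortPoints(np.array(uv,float).reshape(-1,1,2),K,np.array([p['k1'],0,0,0,0.])).reshape(-1,2)
def onz(cam,uv,z,s=None):
    p,M=T(cam,s); r=ray(p,uv); d=np.c_[r[:,0],-r[:,1],-np.ones(len(r))]@M[:3,:3].T; o=M[:3,3]
    return o+d*((z-o[2])/d[:,2])[:,None]
def cloud(cam,depth,mask,s=None):
    p,M=T(cam,s); v,u=np.nonzero(mask&(depth>0)); r=ray(p,np.c_[u,v]); d=depth[v,u][:,None]
    return np.c_[r[:,:1]*d,-r[:,1:]*d,-d]@M[:3,:3].T+M[:3,3]
def proj(cam,P,s=None):
    p,M=T(cam,s); q=(np.array(P)-M[:3,3])@M[:3,:3]; a=q[:,0]/-q[:,2]; b=-q[:,1]/-q[:,2]; k=1+p['k1']*(a*a+b*b)
    return np.c_[p['fx']*a*k+p['cx'],p['fy']*b*k+p['cy']]
def save(n,im): cv2.imwrite('pics/'+n+'.png',im[:,:,::-1])
E
python3 - <<'E'
from h import *
for c in('scene','top'):
    im,d=grab_frame(c); save(c+'0',im); np.save(c+'.npy',d)
    print(c,camera_params(c))
    for q in ['steel_ball_center','brass_ball_center','white_ball_center','steel_seat','brass_seat','white_seat','rail','rail_exit','nut_center','handle_center']:
        print(q,[(np.round(x['point']).astype(int).tolist(),round(x['conf'],2),onz(c,[x['point']],.044)[0,:2].round(3).tolist()) for x in look_for(q,c)][:5])
s=observe();print(s['ee_pos'],s['orientation'],s['time_s'])
print(camera_params('wrist'))
E
```

```text
scene {'fx': 446.4322878603027, 'fy': 446.4322878603027, 'cx': 325.62661290908164, 'cy': 204.40134065546692, 'k1': 0.026212323877219806, 'cam_to_world': array([[-0.56546466, -0.68363559,  0.46140231,  0.99693683],
       [ 0.82475403, -0.47243727,  0.31077938,  0.32675275],
       [ 0.00552381,  0.55627817,  0.83097779,  0.84498093],
       [ 0.        ,  0.        ,  0.        ,  1.        ]])}
steel_ball_center [([339, 175], 0.68, [0.47, 0.006]), ([439, 272], 0.44, [0.557, 0.3])]
brass_ball_center [([277, 118], 0.73, [0.406, -0.218])]
white_ball_center [([393, 307], 0.77, [0.671, 0.262]), ([426, 225], 0.75, [0.475, 0.229]), ([415, 263], 0.7, [0.568, 0.252])]
steel_seat [([310, 215], 0.69, [0.593, 0.015])]
brass_seat [([242, 185], 0.67, [0.615, -0.156])]
white_seat [([201, 150], 0.7, [0.59, -0.299])]
rail [([435, 273], 0.6, [0.564, 0.295])]
rail_exit [([439, 274], 0.86, [0.562, 0.302])]
nut_center [([392, 203], 0.66, [0.467, 0.143])]
handle_center [([223, 236], 0.92, [0.737, -0.101])]
top {'fx': 417.1155097394817, 'fy': 417.1155097394817, 'cx': 324.8370700518717, 'cy': 199.454612104
[... 986 characters left out ...]
[([285, 248], 0.7, [0.446, 0.127])]
handle_center [([380, 143], 0.64, [0.714, -0.114]), ([211, 204], 0.4, [0.556, 0.314])]
[0.24387245 0.57545296 0.23129871] [-3.14158243e+00  2.97251820e-05  2.74071756e+00] 1.1
{'fx': 297.64858220563144, 'fy': 297.64858220563144, 'cx': 317.69536428775774, 'cy': 197.18614368949093, 'k1': -0.03974672774556492, 'T_tool_cam': array([[-5.44534924e-04,  9.64584786e-01,  2.63772428e-01,
         6.60916458e-02],
       [ 9.99999849e-01,  5.45253415e-04,  7.04838371e-05,
        -5.43200214e-04],
       [-7.58351805e-05,  2.63772427e-01, -9.64584937e-01,
        -1.43019444e-01],
       [ 0.00000000e+00,  0.00000000e+00,  0.00000000e+00,
         1.00000000e+00]])}
```

View pics/top0.png

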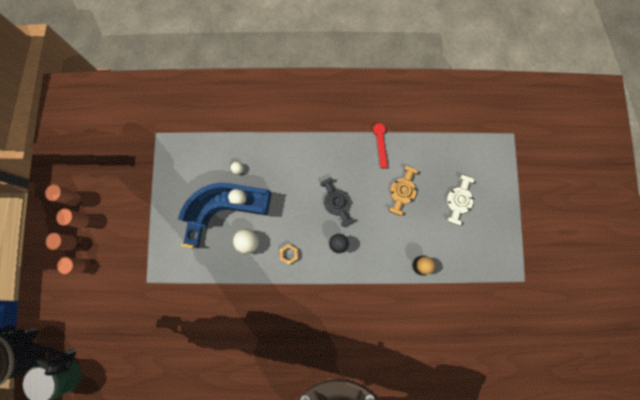

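View pics/scene0.png

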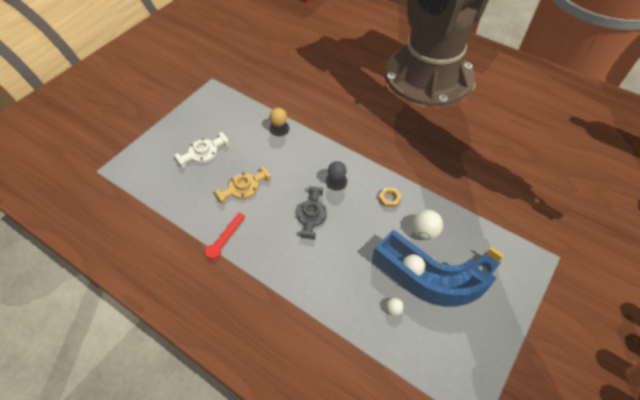

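The top view shows these things:
- Rail at about (225,205), with its exit at (192,235) facing the robot.
- White balls: big at (245,241), small at (236,167), and the middle-sized one in the rail at (237,197).
- Steel ball at (339,243) and brass ball at (426,265), both on stands.
- Valve bodies: steel (337,202), brass (403,190), white (460,199).
- Nut at (289,253) and lever at (381,145).

Possible mix-ups are the three white balls; for the brass ball, the nut; for the steel ball, its black stand or the rail's dark hole. Next I'll measure the sizes and take a close crop to check.

```bash
cat > fit.py <<'E'
from h import *
from scipy.optimize import least_squares
def sphere(P,r=None):
    f=lambda x:np.linalg.norm(P-x[:3],axis=1)-(r or x[3])
    o=least_squares(f,[*P.mean(0)-[0,0,.01],.022],loss='soft_l1',f_scale=.002)
    return o.x.round(4)
def cl(p):  # distance to centreline in rail axes
    x,y=p.T; s=np.where(y<0,np.hypot(x-.08,np.maximum(0,-.095-y)),np.where(x>0,abs(np.hypot(x,y)-.08),abs(y-.08)+0*x))
    return s
def rail(P):
    def f(v):
        c,s=np.cos(v[2]),np.sin(v[2]); q=(P[:,:2]-v[:2])@np.array([[c,-s],[s,c]])
        d=cl(q); e=np.maximum(0,abs(d-.024)-.006)
        e=e+np.where(q[:,1]<-.1,-.1-q[:,1],0)+np.where((q[:,0]<0)&(q[:,1]>0),-q[:,0],0)
        return e
    best=min((least_squares(f,[x,y,t],loss='soft_l1',f_scale=.003) for x in(.46,.49,.52) for y in(.26,.29,.32) for t in(-.3,0,.3)),key=lambda o:o.cost)
    return best.x.round(4),best.cost
E
python3 - <<'E'
from fit import *
for c in('top','scene'):
    im,d=grab_frame(c)
    for q in ['white_ball_center','steel_ball_center','brass_ball_center']:
        for m in masks_of(q,c):
            P=cloud(c,d,m['pixels'])
            if len(P)>20: print(c,q,round(m['conf'],2),np.round(m['point']),len(P),sphere(P),sphere(P,.022)[:3])
    for q in ['steel_seat','brass_seat','white_seat','nut_center','handle_center']:
        for m in masks_of(q,c)[:2]:
            P=cloud(c,d,m['pixels']); 
            if len(P)>5: print(c,q,round(m['conf'],2),np.round(m['point']),len(P),np.median(P,0).round(3),((P.min(0)+P.max(0))/2).round(3),P.max(0).round(3))
    h=cv2.cvtColor(im,cv2.COLOR_RGB2HSV); mk=(h[:,:,0]>100)&(h[:,:,0]<125)&(h[:,:,1]>120)
    P=cloud(c,d,mk); P=P[(P[:,0]>.35)&(P[:,0]<.75)&(P[:,1]>.1)&(P[:,1]<.5)]; print('z',np.percentile(P[:,2],[5,50,95]).round(3)); P=P[(P[:,2]>.05)&(P[:,2]<.075)]
    if len(P): print(c,'rail',len(P),rail(P))
    if c=='scene': save('crop',cv2.resize(im[200:330,360:520],None,fx=4,fy=4,interpolation=2))
E
```

```text
top white_ball_center 0.93 [247. 239.] 501 [0.4643 0.226  0.0306 0.0316] [0.4638 0.2239 0.0429]
top white_ball_center 0.47 [240. 196.] 218 [0.5744 0.2481 0.0431 0.0219] [0.5744 0.2481 0.0429]
top white_ball_center 0.43 [234. 164.] 106 [0.657  0.257  0.0163 0.0158] [0.6591 0.2573 0.009 ]
top steel_ball_center 0.51 [338. 242.] 239 [ 0.461  -0.0066  0.0434  0.0218] [ 0.461  -0.0065  0.0431]
top brass_ball_center 0.46 [428. 266.] 248 [ 0.404  -0.2234  0.0374  0.0267] [ 0.4043 -0.2215  0.043 ]
top steel_seat 0.63 [335. 200.] 760 [ 0.568 -0.001  0.014] [ 0.569 -0.002  0.014] [0.635 0.04  0.03 ]
top brass_seat 0.94 [401. 190.] 759 [ 0.596 -0.175  0.014] [ 0.597 -0.178  0.013] [ 0.661 -0.139  0.029]
top white_seat 0.81 [457. 200.] 762 [ 0.571 -0.323  0.014] [ 0.571 -0.323  0.014] [ 0.635 -0.288  0.031]
top nut_center 0.54 [281. 255.] 160 [0.433 0.123 0.015] [0.433 0.123 0.01 ] [0.456 0.145 0.02 ]
top handle_center 0.63 [378. 147.] 381 [ 0.72  -0.12   0.011] [ 0.719 -0.118  0.006] [ 0.782 -0.101  0.017]
z [0.018 0.024 0.063]
top rail 864 (array([ 0.4973,  0.2845, -0.1361]), np.float64(0.00062
[... 451 characters left out ...]
120.] 254 [ 0.4049 -0.218   0.0448  0.0217] [ 0.4047 -0.2182  0.0445]
scene steel_seat 0.93 [311. 216.] 955 [0.572 0.004 0.015] [0.569 0.002 0.014] [0.631 0.043 0.03 ]
scene brass_seat 0.72 [244. 185.] 963 [ 0.602 -0.169  0.014] [ 0.593 -0.175  0.014] [ 0.663 -0.134  0.03 ]
scene white_seat 0.92 [204. 150.] 818 [ 0.577 -0.315  0.014] [ 0.57  -0.324  0.013] [ 0.637 -0.284  0.029]
scene nut_center 0.73 [390. 198.] 257 [0.44  0.123 0.015] [0.436 0.124 0.009] [0.46  0.145 0.022]
scene handle_center 0.78 [224. 240.] 577 [ 0.731 -0.116  0.012] [ 0.72  -0.118  0.008] [ 0.782 -0.097  0.017]
z [0.021 0.06  0.065]
scene rail 1192 (array([ 0.4997,  0.2861, -0.1946]), np.float64(0.00021436199472791282))
```

View pics/crop.png

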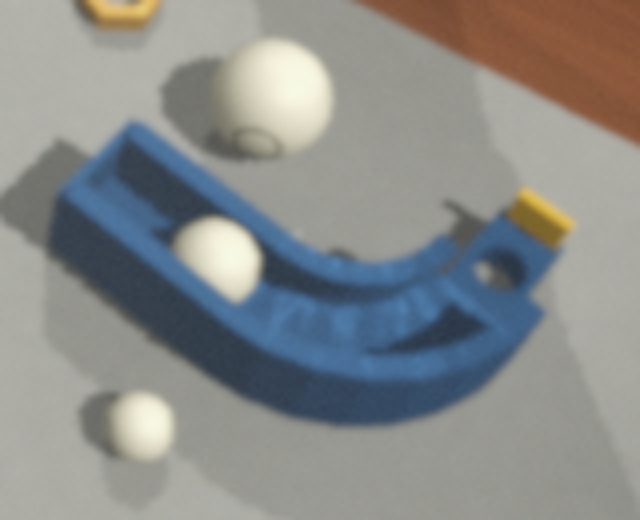

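The middle-sized white ball (r≈22 mm) is the one in the rail, at crop pixel (217,258). The big ball has r≈31 mm and the small one r≈16 mm. The rail origin is about (0.499,0.285) with yaw about -0.18. I'll go above the rail with the fingers shut and look from close by.

```bash
cat > go.py <<'E'
# work out total shift in present tool axes: go.py x y z yaw(rad)|-
import sys
from h import *
s=observe(); e=s['orientation']; M=R.from_euler('xyz',e).as_matrix()
a=sys.argv[1:]; t=np.array([float(v) for v in a[:3]])
print('t',round(s['time_s'],2),'at',np.round(s['ee_pos'],4),'yaw',round(e[2],3),'F',np.round(s['force'],1),'gap',round(s['finger_gap'],3),'q7',round(s['joint_positions'][6],2))
print('shift mm',((t-s['ee_pos'])@M*1000).round(1), 'twist', None if len(a)<4 else round(np.degrees((e[2]-float(a[3])+np.pi)%(2*np.pi)-np.pi),1))
E
python3 -m handwheel '[[-0.055,-0.0275,0,0,1],[-0.055,-0.0275,0,0,1],[-0.055,-0.0275,0,0,1],[-0.055,-0.0275,0,0,1],[-0.055,-0.0275,0,0,1]]' 40
python3 -m handwheel '[[-0.055,-0.0275,0,0,1],[-0.055,-0.0275,0,0,1],[-0.055,-0.0275,0,-6,1],[0,0,0,-6.6,1],[0,0,0,0,1]]'
python3 go.py .565 .2 .2 2.96
python3 - <<'E'
from fit import *
s=observe(); im,d=grab_frame('wrist'); save('w1',im)
for m in masks_of('white_ball_center','wrist'):
    P=cloud('wrist',d,m['pixels'],s)
    if len(P)>20: print(np.round(m['point']),len(P),sphere(P),sphere(P,.022)[:3])
h=cv2.cvtColor(im,cv2.COLOR_RGB2HSV); mk=(h[:,:,0]>100)&(h[:,:,0]<125)&(h[:,:,1]>120)
P=cloud('wrist',d,mk,s);P=P[(P[:,2]>.052)&(P[:,2]<.07)]; print(len(P),np.median(P[:,2]),rail(P))
E
```

```text
time_s: 2.62
ee_pos: [0.4445, 0.34, 0.2316]
orientation: [3.141, 0.0, 2.741]
force: [0.1, 1.3, 0.8]
finger_gap: -0.001
time_s: 3.25
ee_pos: [0.5633, 0.2007, 0.2312]
orientation: [3.141, -0.0, 2.959]
force: [0.5, 0.3, -0.0]
finger_gap: -0.002
t 3.25 at [0.5633 0.2007 0.2312] yaw 2.959 F [ 0.5  0.3 -0. ] gap -0.002 q7 1.01
shift mm [-1.8 -0.4 31.2] twist -0.1
[374. 236.] 504 [0.6591 0.2585 0.0171 0.0164] [0.6617 0.2594 0.0108]
[326.  83.] 2853 [0.466  0.2276 0.0312 0.032 ] [0.4669 0.2271 0.0437]
[365. 178.] 1076 [0.576  0.2497 0.0438 0.0224] [0.5759 0.2497 0.0443]
4876 0.06231940908591879 (array([ 0.4988,  0.2854, -0.1317]), np.float64(0.0021929699130575587))
```

View pics/w1.png

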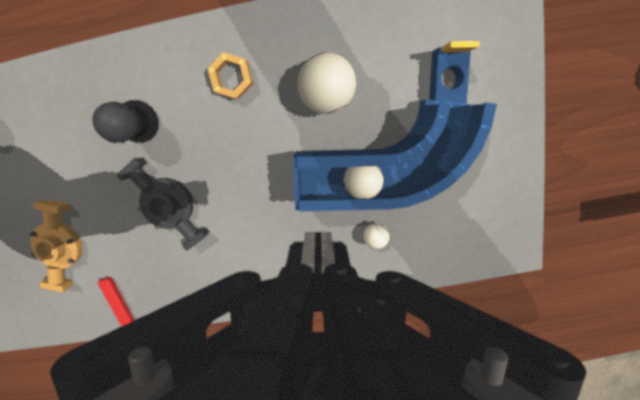

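The wrist view shows the rail with its closed end at (297,182), the ball at (364,181), the exit hole at (452,77) and the stop at (460,46). Next I'll pin down the rail pose with a two-way fit and check it with an overlay.

```bash
cat > rf.py <<'E'
from fit import *
from scipy.spatial import cKDTree
from scipy.optimize import minimize
def tmpl():
    L=[]
    for o in np.arange(-.0295,.03,.002):
        if abs(o)<.018: continue
        for y in np.arange(-.1,0,.002): L.append((.08+o,y))
        for t in np.arange(0,np.pi/2,.025): L.append(((.08+o)*np.cos(t),(.08+o)*np.sin(t)))
    for o in np.arange(-.018,.018,.002):
        for y in(-.0995,-.0975): L.append((.08+o,y))
    return np.array(L)
def tf(v,q): c,s=np.cos(v[2]),np.sin(v[2]); return q@np.array([[c,s],[-s,c]])+v[:2]
Q=tmpl()
def fit2(P):
    P=P[:,:2]; k=cKDTree(P)
    def f(v):
        W=tf(v,Q); a=np.minimum(k.query(W)[0],.01); b=np.minimum(cKDTree(W).query(P)[0],.01); return (a**2).mean()+(b**2).mean()
    return min((minimize(f,[.499,.285,t],method='Nelder-Mead',options=dict(initial_simplex=[[.499,.285,t],[.504,.285,t],[.499,.29,t],[.499,.285,t+.05]])) for t in(-.2,-.15)),key=lambda o:o.fun)
E
python3 - <<'E'
from rf import *
s=observe()
for c in('wrist','top','scene'):
    im,d=grab_frame(c)
    h=cv2.cvtColor(im,cv2.COLOR_RGB2HSV); mk=(h[:,:,0]>100)&(h[:,:,0]<125)&(h[:,:,1]>100)
    P=cloud(c,d,mk,s);P=P[(P[:,2]>.056)&(P[:,2]<.07)&(P[:,1]>.15)&(P[:,1]<.45)&(P[:,0]>.4)&(P[:,0]<.65)]
    o=fit2(P); print(c,len(P),o.x.round(4),o.fun**.5)
    if c=='wrist':
        v=o.x
        for vv,col in((v,(255,0,0)),([.499,.285,-.18],(255,255,0))):
            for q in Q[::3]:
                w=tf(vv,q[None]); u=proj(c,np.c_[w,[[.062]]],s)[0].round().astype(int); cv2.circle(im,tuple(u),0,col,-1)
            w=tf(vv,np.array([[-.03,.08]])); u=proj(c,np.c_[w,[[.022]]],s)[0].round().astype(int); cv2.circle(im,tuple(u),2,col,-1); print(vv,w)
        save('ov',cv2.resize(im[30:230,280:520],None,fx=3,fy=3))
E
```

```text
wrist 4952 [ 0.4998  0.2849 -0.1509] 0.0009770947801988983
[ 0.49983603  0.28492278 -0.1508516 ] [[0.48219914 0.36852266]]
[0.499, 0.285, -0.18] [[0.48380706 0.36907838]]
top 118 [ 0.4991  0.2846 -0.1688] 0.009090510677424547
scene 1400 [ 0.5007  0.2867 -0.1452] 0.0014170790218097074
```

View pics/ov.png

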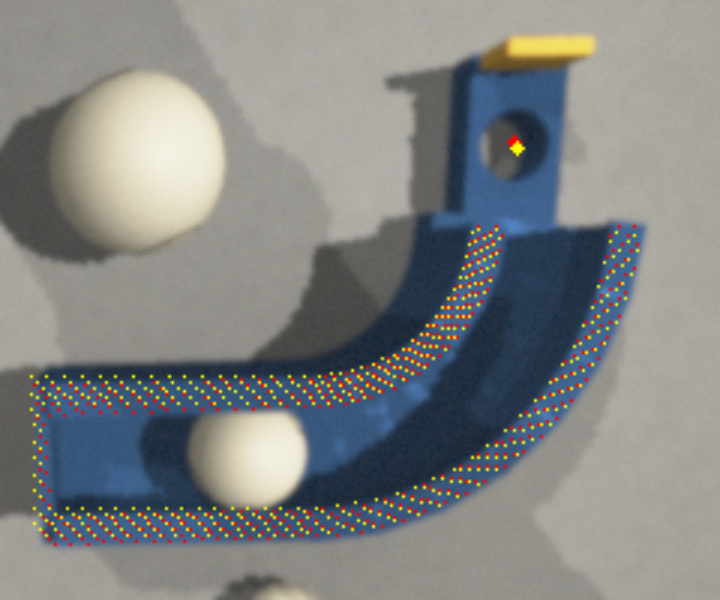

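The red overlay (origin 0.4998,0.2849, yaw -0.151) matches the lips and the hole, and the scene camera agrees. Now I'll line up behind the ball.

```bash
python3 go.py .5684 .2037 .037 2.991
```

```text
t 3.5 at [0.5626 0.2023 0.2314] yaw 2.961 F [ 0.2 -0.5  0.5] gap 0.003 q7 1.01
shift mm [ -5.5   2.4 194.4] twist -1.7
```

```bash
python3 -m handwheel '[[-0.0055,0.0025,0.04,-1.7,1],[0,0,0.04,0,1],[0,0,0.03,0,1],[0,0,0.02,0,1],[0,0,0,0,1]]'; python3 go.py .5684 .2037 .037 2.991
```

```text
time_s: 4.12
ee_pos: [0.5677, 0.2029, 0.1]
orientation: [-3.14, -0.003, 2.991]
force: [0.5, -0.8, -0.1]
finger_gap: 0.003
t 4.12 at [0.5677 0.2029 0.1   ] yaw 2.991 F [ 0.5 -0.8 -0.1] gap 0.003 q7 1.05
shift mm [-0.8  1.  63. ] twist -0.0
```

```bash
python3 -m handwheel '[[-0.001,0.001,0.02,0,1],[0,0,0.02,0,1],[0,0,0.015,0,1],[0,0,0.008,0,1],[0,0,0,0,1]]'
python3 -m handwheel '[[0,0.008,0,0,1],[0,0.008,0,0,1],[0,0.008,0,0,1],[0,0.008,0,0,1],[0,0.008,0,0,1]]'
python3 go.py .5786 .2712 .037 2.991
```

```text
time_s: 4.75
ee_pos: [0.5701, 0.2036, 0.0383]
orientation: [-3.141, -0.0, 2.99]
force: [0.5, 0.1, -1.0]
finger_gap: 0.004
time_s: 5.38
ee_pos: [0.5762, 0.2438, 0.0383]
orientation: [3.141, 0.0, 2.991]
force: [-0.2, -0.4, 0.3]
finger_gap: 0.003
t 5.38 at [0.5762 0.2438 0.0383] yaw 2.991 F [-0.2 -0.4  0.3] gap 0.003 q7 1.01
shift mm [ 1.8 27.4  1.4] twist -0.0
```

```bash
python3 -m handwheel '[[0.0005,0.0075,0,0,1],[0.0005,0.007,0,0,1],[0.0005,0.007,0,0,1],[0,0.007,0,0,1],[0,0,0,0,1]]'
python3 -m handwheel '[[0.0006,0.007,0,-5,1],[0.0003,0.007,0,-5,1],[0.0003,0.007,0,-5,1],[0.0003,0.007,0,-5,1],[0.0003,0.007,0,-5,1]]'
python3 - <<'E'
from rf import *
s=observe(); v=[.4998,.2849,-.151]; 
print(np.linalg.inv(R.from_euler('z',v[2]).as_matrix())[:2,:2]@(s['ee_pos'][:2]-v[:2]),s['orientation'][2]-v[2],s['force'],s['joint_positions'][6])
im,d=grab_frame('wrist'); save('w2',im)
E
```

```text
time_s: 6.0
ee_pos: [0.5789, 0.2724, 0.0383]
orientation: [3.141, -0.0, 2.991]
force: [0.2, -0.4, 0.3]
finger_gap: -0.002
time_s: 6.62
ee_pos: [0.5766, 0.3056, 0.0383]
orientation: [-3.141, -0.0, -2.855]
force: [-0.6, -0.5, 1.0]
finger_gap: -0.0
[0.07284607 0.03198229] -2.703511307471095 [-0.55587447 -0.48252865  0.96049498] 1.2757373019133202
```

View pics/w2.png

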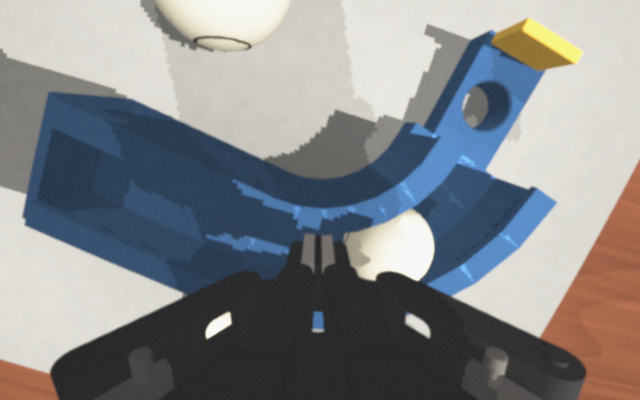

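The ball rides ahead of the fingers at pixel (390,245), and they are on the centre line. I'll keep going round the arc.

```bash
python3 -m handwheel '[[0.0003,0.007,0,-5,1],[0.0003,0.007,0,-5,1],[0.0003,0.007,0,-5,1],[0.0003,0.007,0,-5,1],[0.0003,0.007,0,-5,1]]'
python3 - <<'E'
from rf import *
s=observe(); v=[.4998,.2849,-.151]; 
print(np.linalg.inv(R.from_euler('z',v[2]).as_matrix())[:2,:2]@(s['ee_pos'][:2]-v[:2]),(s['orientation'][2]-v[2])%6.283-np.pi,s['force'],s['joint_positions'][6])
E
```

```text
time_s: 7.3
ee_pos: [0.56, 0.336, 0.0384]
orientation: [-3.141, 0.0, -2.42]
force: [1.1, 0.2, 0.5]
finger_gap: 0.003
[0.05186861 0.05957305] 0.8727461936157903 [1.0741064  0.15508991 0.50485482] 1.5717160577196412
```

```bash
python3 -m handwheel '[[0,0.007,0,-5,1],[0,0.007,0,-5,1],[0.0002,0.007,0,-5,1],[0.0002,0.005,0,-4,1],[0.0002,0.005,0,-4,1]]'
python3 -m handwheel '[[0.0002,0.005,0,-4,1],[0.0002,0.004,0,-3,1],[0.0002,0.003,0,-3,1],[0,0.002,0,-1,1],[0,0,0,0,1]]'
python3 - <<'E'
from rf import *
s=observe(); v=[.4998,.2849,-.151]; 
print(np.linalg.inv(R.from_euler('z',v[2]).as_matrix())[:2,:2]@(s['ee_pos'][:2]-v[:2]),(s['orientation'][2]-v[2])%6.283-np.pi,s['force'],s['joint_positions'][6])
im,d=grab_frame('wrist'); save('w3',im)
for m in masks_of('white_ball_center','wrist'):
    P=cloud('wrist',d,m['pixels'],s)
    if len(P)>20: print(np.round(m['point']),len(P),sphere(P),sphere(P,.022)[:3])
E
```

```text
time_s: 7.92
ee_pos: [0.5357, 0.3555, 0.0383]
orientation: [-3.141, -0.0, -2.018]
force: [0.1, -0.1, 0.5]
finger_gap: -0.0
time_s: 8.55
ee_pos: [0.5224, 0.3604, 0.0383]
orientation: [3.142, 0.0, -1.828]
force: [0.4, -0.1, -0.1]
finger_gap: -0.001
[0.01094366 0.07808062] 1.4647884039246808 [ 0.4453214  -0.07313394 -0.09968214] 1.9803774784379218
[ 31. 125.] 2803 [0.6582 0.259  0.0172 0.0163] [0.6612 0.2583 0.0111]
[402. 241.] 5196 [0.4829 0.3685 0.0404 0.0217] [0.4829 0.3687 0.0401]
[365.   9.] 1253 [0.4657 0.2274 0.032  0.0319] [0.4689 0.2376 0.0324]
```

View pics/w3.png

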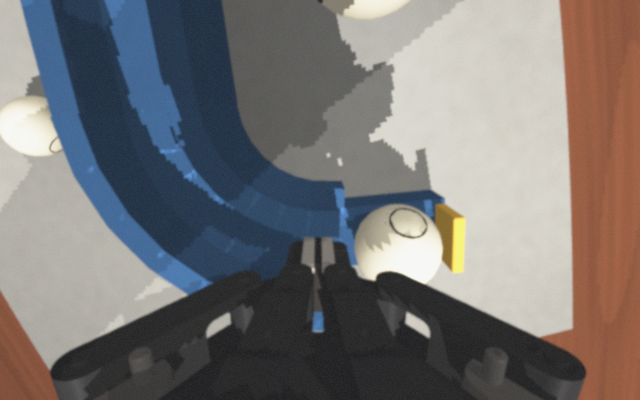

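The ball has dropped into the exit hole at (0.483,0.3686,0.040). I'll raise, turn the jaws to rail y, and open.

```bash
python3 -m handwheel '[[0,-0.001,0.0,0,1],[0,0,-0.03,0,1],[0,0,-0.04,0,1],[0,0,-0.04,10.5,0],[0,0,0,10.5,0]]'
python3 -m handwheel '[[0,0,0,10.5,0],[0,0,0,10.5,0],[0,0,0,10.5,0],[0,0,0,10.5,0],[0,0,0,10.5,0]]'
python3 -m handwheel '[[0,0,0,10.5,0],[0,0,0,0,0]]'
python3 go.py .4829 .3686 .022 2.991
```

```text
time_s: 9.28
ee_pos: [0.5252, 0.3617, 0.1521]
orientation: [-3.14, 0.006, -2.2]
force: [-0.8, 0.1, -0.5]
finger_gap: 0.417
time_s: 9.9
ee_pos: [0.5235, 0.3602, 0.1484]
orientation: [3.142, 0.0, -3.116]
force: [0.5, 0.5, -0.6]
finger_gap: 1.0
time_s: 10.15
ee_pos: [0.5233, 0.3604, 0.1483]
orientation: [-3.141, 0.0, 2.991]
force: [0.3, -0.5, -0.8]
finger_gap: 0.998
t 10.15 at [0.5233 0.3604 0.1483] yaw 2.991 F [ 0.3 -0.5 -0.8] gap 0.998 q7 0.76
shift mm [ 41.2   2.1 126.3] twist 0.0
```

```bash
python3 -m handwheel '[[0.04,0.002,0,0,0],[0.001,0,0.04,0,0],[0,0,0.04,0,0],[0,0,0.03,0,0],[0,0,0.016,0,0]]'
python3 -m handwheel '[[0,0,0,0,0.6],[0,0,0,0,1],[0,0,0,0,1],[0,0,0,0,1],[0,0,0,0,1]]' 40
python3 go.py .4829 .3686 .022 2.991
python3 -m handwheel '[[0,0,-0.01,0,1],[0,0,-0.02,0,1],[0,0,-0.04,0,1],[0,0,-0.04,0,1],[0,0,0,0,1]]'
python3 go.py .571 -.323 .14
```

```text
time_s: 10.78
ee_pos: [0.4826, 0.3679, 0.0208]
orientation: [-3.14, -0.001, 2.994]
force: [0.3, -0.4, -0.1]
finger_gap: 0.996
time_s: 11.4
ee_pos: [0.484, 0.3691, 0.0237]
orientation: [3.14, 0.002, 2.99]
force: [-0.6, -0.7, 7.4]
finger_gap: 0.494
t 11.4 at [0.484  0.3691 0.0237] yaw 2.99 F [-0.6 -0.7  7.4] gap 0.494 q7 0.7
shift mm [ 1.1 -0.6  1.7] twist -0.0
time_s: 12.02
ee_pos: [0.4848, 0.3698, 0.1363]
orientation: [3.137, 0.004, 2.99]
force: [-0.2, -0.2, -1.6]
finger_gap: 0.488
t 12.03 at [0.4848 0.3698 0.1363] yaw 2.99 F [-0.2 -0.2 -1.6] gap 0.488 q7 0.7
shift mm [-189.6 -671.9   -6.3] twist None
```

The ball is held (gap 0.49, about 42 mm). Now I'll carry it to the white body.

```bash
python3 -m handwheel '[[-0.013,-0.046,0,0,1],[-0.013,-0.046,0,0,1],[-0.013,-0.046,0,0,1],[-0.013,-0.046,0,0,1],[-0.013,-0.046,0,0,1]]'
python3 -m handwheel '[[-0.013,-0.046,0,0,1],[-0.013,-0.046,0,0,1],[-0.013,-0.046,0,0,1],[-0.013,-0.046,0,0,1],[-0.013,-0.046,0,0,1]]'
python3 -m handwheel '[[-0.013,-0.046,0,0,1],[-0.013,-0.046,0,0,1],[-0.013,-0.046,0,0,1],[0,0,0,0,1],[0,0,0,0,1]]'
cat > see.py <<'E'
import sys
from fit import *
s=observe(); im,d=grab_frame('wrist'); save(sys.argv[1],im)
for q in sys.argv[2:]:
    for m in masks_of(q,'wrist')[:2]:
        P=cloud('wrist',d,m['pixels'],s)
        if len(P)<20: continue
        if 'ball' in q: print(q,np.round(m['point']),len(P),sphere(P),sphere(P,.022)[:3]); continue
        T=P[(P[:,2]>.0235)&(P[:,2]<.031)]   # neck top ring, 36 mm
        c=np.array(cv2.minEnclosingCircle(T[:,:2].astype(np.float32))[0]) if len(T)>5 else None
        if len(T)>5:
            o=least_squares(lambda v:np.maximum(0,abs(np.hypot(*(T[:,:2]-v).T)-.01525)-.00275),np.median(T[:,:2],0),loss='soft_l1',f_scale=.001); print('neck',len(T),c.round(4),o.x.round(4),round(o.cost*1e6,2))
        print(q,round(m['conf'],2),np.round(m['point']),len(P),'mid',((P.min(0)+P.max(0))/2).round(4),'max',P.max(0).round(4))
E
python3 see.py w4 white_seat steel_seat brass_seat
python3 go.py .571 -.323 .03
```

```text
time_s: 12.65
ee_pos: [0.5122, 0.1295, 0.1319]
orientation: [-3.141, -0.001, 2.99]
force: [0.3, 0.3, -1.9]
finger_gap: 0.491
time_s: 13.28
ee_pos: [0.5418, -0.1074, 0.1318]
orientation: [3.142, -0.001, 2.991]
force: [0.6, 0.5, -1.2]
finger_gap: 0.497
time_s: 13.9
ee_pos: [0.5596, -0.2475, 0.1316]
orientation: [3.141, -0.001, 2.99]
force: [0.1, 0.5, -1.2]
finger_gap: 0.487
neck 638 [ 0.5733 -0.3246] [ 0.5733 -0.3249] 2.28
white_seat 0.55 [241. 211.] 5038 mid [ 0.5679 -0.3176  0.0798] max [ 0.6277 -0.2736  0.1593]
white_seat 0.46 [318. 260.] 7114 mid [ 0.6105 -0.2617  0.0855] max [ 0.6844 -0.2161  0.1711]
neck 732 [0.5858 0.0066] [ 0.5688 -0.0023] 43.16
steel_seat 0.89 [581. 158.] 6805 mid [ 0.5695 -0.0012  0.0141] max [0.6337 0.0436 0.0283]
neck 626 [ 0.5802 -0.1639] [ 0.5981 -0.1753] 81.17
brass_seat 0.82 [407. 208.] 4896 mid [ 0.585  -0.1751  0.0734] max [ 0.6368 -0.1308  0.1472]
t 14.1 at [ 0.5602 -0.2467  0.1322] yaw 2.992 F [-0.1 -0.1 -1.6] gap 0.497 q7 1.83
shift mm [-22.  -73.9 102.1] twist None
```

View pics/w4.png

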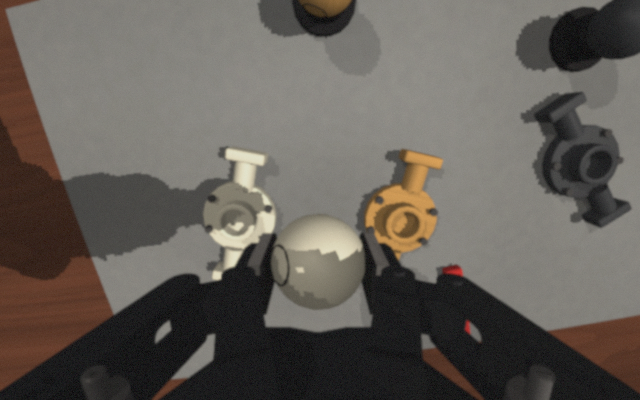

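The held white ball is at (318,262), the white body at (238,215), brass at (402,220), steel at (590,160). White neck fit: (0.573,-0.3247). I'll move above it and check where the ball sits in the jaws.

```bash
python3 -m handwheel '[[-0.01,-0.037,0.02,0,1],[-0.0135,-0.037,0.02,0,1],[0,0,0.02,0,1],[0,0,0,0,1],[0,0,0,0,1]]'
python3 see.py w5 white_ball_center white_seat
python3 go.py .573 -.3245 .029
```

```text
time_s: 14.72
ee_pos: [0.5729, -0.3238, 0.0731]
orientation: [3.141, 0.001, 2.992]
force: [-0.2, -0.1, -0.2]
finger_gap: 0.498
white_ball_center [320. 260.] 7055 [ 0.572  -0.3244  0.0891  0.0221] [ 0.572  -0.3244  0.0892]
neck 584 [ 0.5463 -0.3218] [ 0.5732 -0.3252] 39.73
white_seat 0.71 [325. 189.] 5980 mid [ 0.5501 -0.3242  0.0458] max [ 0.5922 -0.289   0.0913]
t 14.88 at [ 0.573  -0.3245  0.0735] yaw 2.991 F [-0.5 -0.2 -0.6] gap 0.494 q7 1.95
shift mm [ 0.1 -0.  44.5] twist None
```

The ball sits centred over the seat. I'll lower it, release it, raise and check.

```bash
python3 -m handwheel '[[0,0,0.02,0,1],[0,0,0.016,0,1],[0,0,0.006,0,1],[0,0,0.003,0,1],[0,0,0,0,1]]'
python3 -m handwheel '[[0,0,0,0,0.4],[0,0,0,0,0],[0,0,0,0,0],[0,0,-0.01,0,0],[0,0,-0.03,0,0]]'
python3 -m handwheel '[[0,0,-0.06,0,0],[0,0,-0.05,0,0],[0,0,0,0,0]]'
python3 see.py w6 white_ball_center brass_ball_center
python3 go.py .405 -.2185 .027
```

```text
time_s: 15.5
ee_pos: [0.5737, -0.3249, 0.0281]
orientation: [3.142, 0.002, 2.991]
force: [0.6, 1.7, 7.8]
finger_gap: 0.491
time_s: 16.12
ee_pos: [0.5712, -0.3244, 0.0667]
orientation: [3.141, -0.003, 2.99]
force: [-0.3, -0.5, -0.1]
finger_gap: 1.001
time_s: 16.5
ee_pos: [0.5746, -0.3265, 0.183]
orientation: [-3.139, 0.009, 2.99]
force: [-0.0, -0.1, 0.4]
finger_gap: 0.998
white_ball_center [324. 183.] 1561 [ 0.5736 -0.3254  0.0444  0.0222] [ 0.5736 -0.3254  0.0446]
white_ball_center [324. 160.] 2735 [ 0.5727 -0.3258  0.1922  0.1809] [ 0.5679 -0.3242  0.0175]
t 16.65 at [ 0.5717 -0.3247  0.177 ] yaw 2.99 F [ 0.4  0.4 -0.3] gap 1.0 q7 1.93
shift mm [180.7  79.8 150.1] twist None
```

View pics/w6.png

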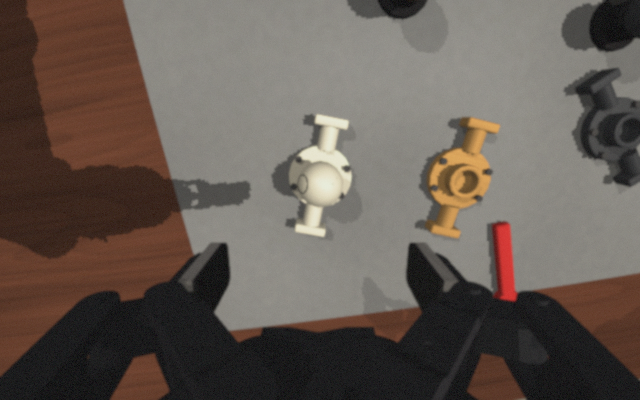

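White is seated at (324,183), z≈0.0445. Brass is next.

```bash
python3 -m handwheel '[[0.045,0.02,0,0,0],[0.045,0.02,0,0,0],[0.045,0.02,0.02,0,0],[0.045,0.02,0.02,0,0],[0,0,0.02,0,0]]'
python3 -m handwheel '[[0,0,0,0,0]]'
python3 see.py w7 brass_ball_center
python3 go.py .405 -.2185 .027
```

```text
time_s: 17.27
ee_pos: [0.4016, -0.2162, 0.1156]
orientation: [3.14, -0.005, 2.991]
force: [2.0, -0.4, 1.0]
finger_gap: 0.998
time_s: 17.4
ee_pos: [0.4046, -0.2179, 0.1157]
orientation: [3.141, -0.004, 2.991]
force: [-0.2, 0.5, 1.1]
finger_gap: 0.997
brass_ball_center [319. 212.] 2709 [ 0.4056 -0.2198  0.0437  0.0226] [ 0.4053 -0.2198  0.0444]
t 17.5 at [ 0.4065 -0.2189  0.1172] yaw 2.99 F [0.4 0.1 1.1] gap 0.999 q7 1.86
shift mm [ 1.5  0.2 90.2] twist None
```

```bash
python3 -m handwheel '[[0.001,-0.001,0.03,0,0],[0,0,0.03,0,0],[0,0,0.02,0,0],[0,0,0.01,0,0],[0,0,0,0,0]]'
python3 -m handwheel '[[0,0,0,0,0.6],[0,0,0,0,1],[0,0,0,0,1],[0,0,0,0,1],[0,0,0,0,1]]' 40
python3 -m handwheel '[[0,0,-0.01,0,1],[0,0,-0.02,0,1],[0,0,-0.04,0,1],[0,0,-0.03,0,1],[0,0,0,0,1]]'
python3 go.py .598 -.1755 .127
```

```text
time_s: 18.12
ee_pos: [0.4054, -0.2198, 0.0272]
orientation: [3.142, -0.0, 2.99]
force: [-1.1, 0.7, -0.5]
finger_gap: 1.004
time_s: 18.75
ee_pos: [0.4057, -0.2196, 0.028]
orientation: [-3.142, 0.001, 2.99]
force: [-0.1, 0.6, 6.6]
finger_gap: 0.491
time_s: 19.38
ee_pos: [0.4064, -0.2201, 0.1296]
orientation: [-3.141, 0.004, 2.99]
force: [-0.8, -0.2, -4.8]
finger_gap: 0.489
t 19.38 at [ 0.4064 -0.2201  0.1296] yaw 2.99 F [-0.8 -0.2 -4.8] gap 0.489 q7 1.86
shift mm [-182.7   73.     3.3] twist None
```

```bash
python3 -m handwheel '[[-0.045,0,0,0,1],[-0.045,0,0,0,1],[-0.045,0,0,0,1],[-0.045,0,0,0,1],[0,0,0,0,1]]'
python3 -m handwheel '[[0,0,0,0,1]]'
python3 see.py w8 brass_seat brass_ball_center
python3 go.py .598 -.1755 .074
```

```text
time_s: 20.0
ee_pos: [0.5855, -0.246, 0.1254]
orientation: [3.141, -0.0, 2.992]
force: [-0.4, -0.8, -2.8]
finger_gap: 0.494
time_s: 20.12
ee_pos: [0.5817, -0.2465, 0.1257]
orientation: [3.141, -0.003, 2.99]
force: [-1.0, 0.8, -3.2]
finger_gap: 0.49
neck 707 [ 0.5984 -0.1751] [ 0.5983 -0.1753] 0.54
brass_seat 0.6 [401. 191.] 5893 mid [ 0.5982 -0.1742  0.0769] max [ 0.6632 -0.1363  0.1546]
brass_ball_center [319. 263.] 6961 [ 0.581  -0.2471  0.1422  0.0217] [ 0.5812 -0.2471  0.1418]
t 20.27 at [ 0.5818 -0.2468  0.1269] yaw 2.99 F [-0.2  0.6 -3.2] gap 0.491 q7 1.82
shift mm [-5.3 72.9 52.9] twist None
```

```bash
python3 -m handwheel '[[-0.003,0.0365,0,0,1],[-0.003,0.037,0.02,0,1],[0,0,0.02,0,1],[0,0,0.012,0,1],[0,0,0,0,1]]'
python3 -m handwheel '[[0,0,0,0,1]]'
python3 go.py .599 -.175 .029
```

```text
time_s: 20.9
ee_pos: [0.599, -0.1758, 0.0747]
orientation: [-3.141, -0.002, 2.989]
force: [0.3, -0.1, -1.7]
finger_gap: 0.492
time_s: 21.02
ee_pos: [0.6003, -0.1759, 0.0761]
orientation: [-3.141, 0.001, 2.989]
force: [-0.2, -0.8, -2.9]
finger_gap: 0.488
t 21.02 at [ 0.6003 -0.1759  0.0761] yaw 2.989 F [-0.2 -0.8 -2.9] gap 0.488 q7 1.7
shift mm [ 1.5  0.7 47.1] twist None
```

```bash
python3 -m handwheel '[[0.0015,0.0007,0.02,0,1],[0,0,0.016,0,1],[0,0,0.007,0,1],[0,0,0.003,0,1],[0,0,0,0,1]]'
python3 -m handwheel '[[0,0,0,0,0.4],[0,0,0,0,0],[0,0,0,0,0],[0,0,-0.01,0,0],[0,0,-0.03,0,0]]'
python3 -m handwheel '[[0,0,-0.05,0,0],[0,0,-0.04,0,0],[0,0,0,0,0]]'
python3 see.py w9 brass_ball_center steel_ball_center white_ball_center
python3 go.py .4615 -.0055 .027
```

```text
time_s: 21.65
ee_pos: [0.599, -0.1741, 0.0295]
orientation: [-3.142, 0.0, 2.99]
force: [-0.2, -0.4, -2.0]
finger_gap: 0.489
time_s: 22.28
ee_pos: [0.5977, -0.1737, 0.069]
orientation: [3.141, -0.003, 2.99]
force: [-0.2, 0.1, 1.2]
finger_gap: 0.999
time_s: 22.65
ee_pos: [0.601, -0.1747, 0.1638]
orientation: [-3.141, 0.007, 2.99]
force: [-1.1, -0.4, -1.1]
finger_gap: 0.997
brass_ball_center [319. 190.] 1888 [ 0.5988 -0.1755  0.0431  0.0231] [ 0.5985 -0.1754  0.0444]
steel_ball_center [499.   5.] 990 [ 0.4584 -0.0041  0.0423  0.0262] [ 0.4623 -0.0062  0.0441]
steel_ball_center [486. 122.] 5791 [ -111.0215   186.1288 -3182.1882  3189.5952] [ 0.5678 -0.005   0.0115]
white_ball_center [153. 183.] 2032 [ 0.5735 -0.3257  0.0439  0.0227] [ 0.5733 -0.3252  0.0447]
t 22.85 at [ 0.5979 -0.1738  0.1584] yaw 2.99 F [-0.4  0.2 -1.1] gap 1.001 q7 1.69
shift mm [160.  145.8 131.7] twist None
```

Brass is seated (0.5985,-0.1754,0.0444). Steel is next.

```bash
python3 -m handwheel '[[0.04,0.036,0,0,0],[0.04,0.036,0,0,0],[0.04,0.036,0,0,0],[0.04,0.036,0.02,0,0],[0,0,0.02,0,0]]'
python3 -m handwheel '[[0,0,0,0,0],[0,0,0,0,0]]'
python3 see.py w10 steel_ball_center steel_seat
python3 go.py .4615 -.0055 .027
```

```text
time_s: 23.48
ee_pos: [0.459, -0.0043, 0.1181]
orientation: [3.141, -0.003, 2.996]
force: [-0.0, -0.7, 0.4]
finger_gap: 1.0
time_s: 23.72
ee_pos: [0.4626, -0.0081, 0.1194]
orientation: [-3.141, -0.0, 2.989]
force: [1.1, -0.2, -0.3]
finger_gap: 0.998
steel_ball_center [323. 202.] 2592 [ 0.4625 -0.0065  0.0446  0.0219] [ 0.4625 -0.0065  0.0445]
neck 590 [ 0.5682 -0.0015] [ 0.5682 -0.0015] 0.3
steel_seat 0.86 [337. 288.] 4727 mid [ 0.5349 -0.0019  0.0967] max [0.6155 0.0405 0.1926]
t 23.88 at [ 0.4629 -0.0081  0.1197] yaw 2.989 F [ 0.3 -0.  -0.4] gap 0.999 q7 1.36
shift mm [ 1.9  2.4 92.7] twist None
```

View pics/w10.png

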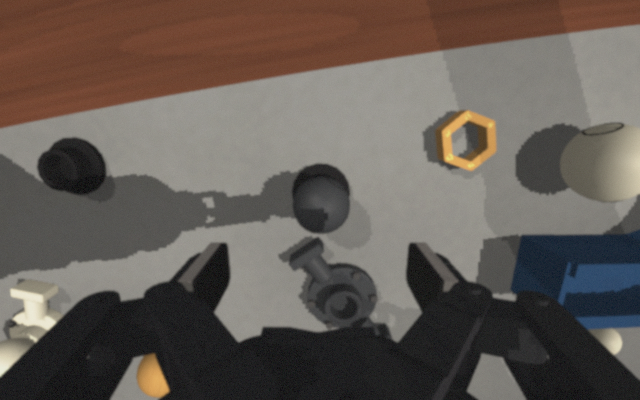

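The steel ball is at (321,200) between the jaws, and its body is at (340,295).

```bash
python3 -m handwheel '[[0.0005,0.0015,0.03,0,0],[0,0,0.03,0,0],[0,0,0.022,0,0],[0,0,0.01,0,0],[0,0,0,0,0]]'
python3 -m handwheel '[[0,0,0,0,0.6],[0,0,0,0,1],[0,0,0,0,1],[0,0,0,0,1],[0,0,0,0,1]]' 40
python3 -m handwheel '[[0,0,-0.01,0,1],[0,0,-0.02,0,1],[0,0,-0.04,0,1],[0,0,0,0,1],[0,0,0,0,1]]'
python3 see.py w11 steel_ball_center steel_seat
python3 go.py .5688 -.0018 .075
```

```text
time_s: 24.5
ee_pos: [0.462, -0.0062, 0.0272]
orientation: [-3.141, -0.001, 2.99]
force: [-0.5, -0.9, 1.2]
finger_gap: 1.001
time_s: 25.12
ee_pos: [0.4626, -0.0059, 0.0281]
orientation: [3.141, 0.001, 2.99]
force: [-0.4, 0.8, 7.5]
finger_gap: 0.49
time_s: 25.75
ee_pos: [0.4617, -0.006, 0.0973]
orientation: [3.141, 0.0, 2.99]
force: [-0.2, -0.0, -2.1]
finger_gap: 0.493
steel_ball_center [319. 259.] 7023 [ 0.4613 -0.0067  0.1137  0.0217] [ 0.4615 -0.0067  0.1134]
neck 407 [ 0.5679 -0.0016] [ 0.5685 -0.0015] 0.73
steel_seat 0.88 [341. 314.] 1600 mid [ 0.5301 -0.0053  0.074 ] max [0.5844 0.0246 0.1374]
t 25.9 at [ 0.4612 -0.006   0.0965] yaw 2.99 F [ 0.7  0.2 -2.1] gap 0.493 q7 1.36
shift mm [-105.7   20.4   21.3] twist None
```

```bash
python3 -m handwheel '[[-0.035,0.007,0,0,1],[-0.035,0.007,0,0,1],[-0.035,0.007,0,0,1],[0,0,0.02,0,1],[0,0,0,0,1]]'
python3 -m handwheel '[[0,0,0,0,1]]'
python3 go.py .5687 -.001 .029
```

```text
time_s: 26.52
ee_pos: [0.5671, -0.0012, 0.075]
orientation: [-3.14, -0.005, 2.99]
force: [0.2, -0.5, -3.5]
finger_gap: 0.492
time_s: 26.65
ee_pos: [0.5683, -0.0012, 0.0771]
orientation: [-3.141, -0.001, 2.99]
force: [0.5, -0.1, -2.2]
finger_gap: 0.49
t 26.65 at [ 0.5683 -0.0012  0.0771] yaw 2.99 F [ 0.5 -0.1 -2.2] gap 0.49 q7 1.39
shift mm [-0.4  0.2 48.1] twist None
```

```bash
python3 -m handwheel '[[0,0,0.02,0,1],[0,0,0.017,0,1],[0,0,0.007,0,1],[0,0,0.004,0,1],[0,0,0,0,1]]'
python3 -m handwheel '[[0,0,0,0,0.4],[0,0,0,0,0],[0,0,0,0,0],[0,0,-0.01,0,0],[0,0,-0.03,0,0]]'
python3 -m handwheel '[[0.0,0,-0.05,0,0],[0.03,0,-0.05,0,0],[0.05,0,-0.03,0,0],[0.05,0,0,0,0],[0,0,0,0,0]]'
python3 -m handwheel '[[0,0,0,0,0],[0,0,0,0,0],[0,0,0,0,0],[0,0,0,0,0]]'
python3 - <<'E'
from fit import *
for c in('scene','top','wrist'):
    s=observe(); im,d=grab_frame(c); save('end_'+c,im)
    for q in ['white_ball_center','steel_ball_center','brass_ball_center']:
        for m in masks_of(q,c):
            P=cloud(c,d,m['pixels'],s)
            if len(P)>20: print(c,q,round(m['conf'],2),np.round(m['point']),len(P),sphere(P)[3],sphere(P,.022)[:3])
    for q in ['nut_center','handle_center']:
        for m in masks_of(q,c)[:1]: P=cloud(c,d,m['pixels'],s); print(q,((P.min(0)+P.max(0))/2).round(3))
E
```

```text
time_s: 27.28
ee_pos: [0.5691, -0.0011, 0.0294]
orientation: [3.142, 0.0, 2.99]
force: [0.4, -0.1, -2.5]
finger_gap: 0.493
time_s: 27.9
ee_pos: [0.568, -0.0011, 0.0692]
orientation: [-3.141, -0.003, 2.99]
force: [0.9, -0.5, -0.9]
finger_gap: 1.003
time_s: 28.52
ee_pos: [0.4372, 0.0188, 0.2002]
orientation: [3.141, -0.001, 2.992]
force: [-0.1, -0.3, -0.5]
finger_gap: 1.001
time_s: 29.02
ee_pos: [0.4408, 0.0184, 0.199]
orientation: [-3.141, -0.0, 2.99]
force: [-0.7, -0.2, 0.1]
finger_gap: 0.996
scene white_ball_center 0.69 [424. 225.] 751 0.0354 [0.4716 0.2299 0.0421]
scene white_ball_center 0.68 [393. 307.] 249 0.0184 [0.6541 0.26   0.011 ]
scene white_ball_center 0.59 [197. 139.] 276 0.0232 [ 0.5721 -0.323   0.0446]
scene steel_ball_center 0.52 [314. 209.] 366 0.0319 [ 5.68e-01 -1.00e-04  4.44e-02]
scene brass_ball_center 0.57 [242. 176.] 288 0.0217 [ 0.5976 -0.1737  0.0446]
nut_center [0.434 0.121 0.01 ]
handle_center [ 0.717 -0.119  0.008]
top white_ball_center 0.88 [247. 239.] 497 0.0315 [0.4636 0.2241 0.0429]
top white_ball_center 0.77 [464. 198.] 251 0.022 [ 0.5724 -0.326   0.044 ]
top white_ball_center 0.59 [235. 166.] 122 0.0162 [0.6602 0.2589 0.0092]
top steel_ball_center 0.48 [334. 195.] 112 1.6436 [0.5928 0.0048 0.0694]
top brass_ball_center 0.52 [407. 191.] 235 0.0213 [ 0.5972 -0.1759  0.0438]
handle_center [ 0.72  -0.118  0.007]
wrist white_ball_center 0.81 [ 49. 321.] 344 0.0993 [ 0.5728 -0.3266  0.0443]
wrist white_ball_center 0.66 [515. 176.] 3172 0.0317 [0.4634 0.2217 0.042 ]
wrist white_ball_center 0.63 [416. 168.] 1000 0.0209 [0.4342 0.1204 0.0061]
wrist steel_ball_center 0.93 [317. 291.] 1246 0.0233 [ 0.5688 -0.0016  0.0446]
nut_center [0.437 0.124 0.009]
```

View pics/end_scene.png

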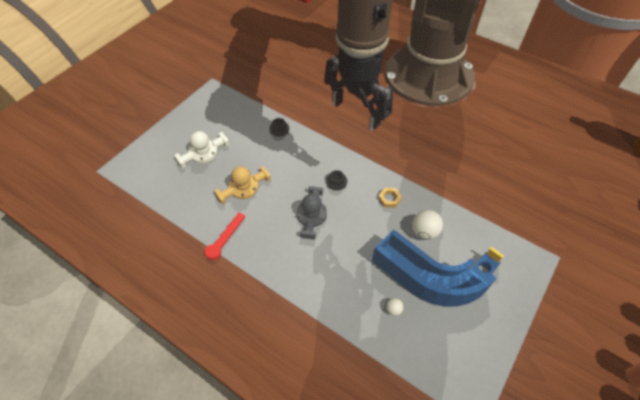

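All three balls sit on their own bodies: white at (199,141), brass at (241,177), steel at (312,202). The nut and lever are where they were, and the gripper is clear. I'm handing in.

```bash
python3 -c "
from station import *
print(sign_off())"
```

```text
the job is handed in; nothing more can be done
None
```

I handed the job in at about 29 s, with each ball on the seat of its own valve body. I pushed the white ball (the middle-sized one) round the rail into the exit hole and lifted it out there. The brass and steel balls came off their stands.

| Ball | Last measured centre (m) | Seat found from neck fit, x and y (m) |
|---|---|---|
| White | (0.573, -0.325, 0.0445) | (0.573, -0.325) |
| Brass | (0.598, -0.175, 0.0444) | (0.598, -0.175) |
| Steel | (0.569, -0.002, 0.0446) | (0.5685, -0.0015) |

- **Ball positions:** the centres are within about 2 mm of the seats, and all three are at the seated height of 44 mm.
- **Nut and lever:** both measured within about 3 mm of where they started.
- **Gripper:** it was raised to 0.2 m and clear of everything when I handed in.
- **Checks that disagreed:** in the last pictures, the top camera's steel-ball reading was (0.593, 0.005, 0.069), from a bad mask (fitted radius 1.6 m). I ignored it because the scene and wrist cameras agree on the value above. The wrist camera also once reported the nut as a white ball, which I ignored too.

I took no measurement of ball speed; the balls looked at rest in the last pictures.

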